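# Run in the bobbin winder and park it at its loading mark

## Task

The freshly greased bobbin winder needs running in against its felt brake: crank it anticlockwise (seen from above) until its platter turns at a steady 20 turns a minute, keep the platter at that speed (within 2 turns a minute) for 7 seconds without a break, and never let it race past 27. Then bring the platter to a standstill with its pointer over the white mark plate, let go of the crank and leave it there. Leave the thread spools standing nearby where they are.

Things in the scene. Friction and masses are not known exactly. Their poses are not given: they have to be found in the camera images.
- platter (a joint): Platter angle, rad; anticlockwise from above is positive, counts on over whole turns, no stops. At 0 (and every 2 pi) the pointer is over the centre of the mark plate. Inertia nominally 0.050 kg m2 (+-40 percent from one winder to the next). Drag nominally 0.045 N m constant (0.02 to 0.085 between winders, unmarked) plus 0.010 N m per rad/s. Wanted: 20 turns/min = 2.09 rad/s.
- winder: Grey bolted-down base 220 x 200 x 26 mm; origin at its underside on the platter's axis; +x points to the mark plate. At -x a tongue to 190 mm with the housing (top z = 84 mm) of a felt drag shoe that brakes the platter. Platter: steel disc, radius 100 mm, top z = 71 mm, with a dark skirt of radius 135 mm, top z = 50 mm, a black pointer at the skirt and five white bobbins (pins to z = 89 mm).
- hub (a point): Fixed point on the common vertical axis of platter and crank, at z = 114 mm. The crank's centre nut, the highest thing there, ends at z = 117 mm.
- crank: Crank on the platter's axis: flat bar 24 mm wide, top z = 111 mm; origin on the axis, +x to the grip. Turns endlessly. NOT fixed to the platter: it drives it through a slipping fluid clutch, torque 0.060 N m per rad/s of (crank - platter) speed + 0.002 N m friction. Nominally 3.2 rad/s of crank keep 2.09 rad/s (2.8 to 3.9); lag about 0.7 s. Held still it brakes; let go it coasts with the platter.
- handle (a point): Centre of the crank's upright round wooden grip: diameter 30 mm, 56 mm tall (z 114 to 170 mm, this point at 142 mm), 70 mm from the axis, going round with the crank. The grip spins freely on its pin, so a gripper of fixed yaw can hold it from above all the way round.
- pointer (a point): Near the outer end of the platter's black pointer (18 mm wide, flush with the skirt, sticking out 25 mm beyond it to 160 mm from the axis); this point is 155 mm from the axis, z = 45 mm; it turns with the platter.
- mark (a point): Centre of the mark, 155 mm from the axis, z = 26 mm: a white plate fixed to the base, 40 mm wide along the rim, showing beyond the platter's edge. The pointer passes 16 mm above it; parked perfectly, the pointer point has this x and y.
- spool_a: Bystander: standing thread spool, diameter 36 mm, 62 mm tall, dark red thread, origin at its underside; stands on the table to the left (+y) of the winder.
- spool_b: Bystander: standing thread spool, diameter 44 mm, 50 mm tall, yellow thread, origin at its underside; stands on the table to the right (-y) of the winder.

How it is judged:
By the outcome, as a careful person would: the job done as asked, in the order asked, and still so for the second after the job is handed in, with the robot touching nothing.
It also fails if it takes over 64 s, if anything falls off the work surface, if the arm or the gripper's body presses on something with over 40 N, if the wrist force passes 120 N, or if a joint passes its speed limit or range.

## Robot

A 7-joint arm with a two-finger parallel gripper is mounted at the origin on the work surface. World frame = base frame: x ahead of the robot, y to its left, z up, the work surface at z = 0. Lengths are in m, angles in degrees, forces in N, time in s.
With the tool pointing down it reaches from about 0.375 to 0.925 m from the base axis. Payload 3.1 kg.
Tool frame: the origin (TCP) lies midway between the tips of the shut fingers; the grasp point (between the pads) lies env.pinch_z behind it (env.pinch_z is the distance from the TCP to the grasp point, in m); z points along the fingers, y is the line along which they close (so a half turn about z gives the same grasp; the last joint's range is limited). The gripper opens to 85 mm and grips with 20 to 120 N. Pads are 22 mm wide; open, the fingers measure 114 mm over their backs; the gripper's body (76 mm by 85 mm) begins 54 mm behind the grasp point. The pads swing forward as they close: fully open they stand 13 mm farther back than shut.
Start: joints at [60.459, 21.939, 2.515, 91.553, -1.026, 66.532, -2.859], TCP at [0.264, -0.594, 0.231] pointing down, gripper open.
Joint ranges: [-149.38, 149.38], [-23.57, 123.04], [-84.95, 90], [0, 143.3], [-89.99, 269.99], [3.08, 112.72], [-163.45, 163.45]. Speed limits (degrees/s): [159.86, 159.86, 180, 180, 180, 180, 180].

## Interface

Orientations are given as a 3x3 rotation matrix whose columns are the frame's x, y, z axes.
In Python, from workcell import get_obs, snapshot, job, env gives the robot as it stands.
- The arm moves only by the tool move_arm, never from a script. Its argument "increments" is a list of rows, each an object of numbers: "x", "y", "z": the shift along the tool's x, y, z in m; "yaw": the turn about the tool's z in rad. In form: [{"x": .., "y": .., "z": .., "yaw": ..}, ...]. A call has exactly 10 rows; each row is the pose to reach, as a shift and turn from the pose commanded when the call began, along the tool's axes at that moment; what a row does not reach only later rows make up. A row lasts 1/12 s, in which the tool goes at most 41.7 mm and 7.16 degrees, less where a joint would pass 70% of its speed; a pose out of reach is approached as far as the arm can. A call with a gripper value outside its range is refused whole. "jaw" is the opening, from 0 (shut) to 1 (fully open), set as the call begins (left out, the last holds). The fingers move at their own pace and stop on an object; "force" is the grip in N (left out, the last holds). Time passes only in rows, so rows that repeat a pose let the fingers close, or fill a call up. It gives the time, the measured TCP pose, the force, the opening and the grip force at its end, in the units of the state.
- get_obs(): the state, without advancing time (a new reading comes with each control period).
- snapshot(name): name is "side" or "top" or "wrist"; returns a dict with "color" (480x640x3 uint8, blue, green, red), "mtx" (3x3 intrinsics, pixels), "R" (3x3) and "t" (3): a world point X has camera coordinates R X + t. Camera axes: x right, y down, z forward; pixel columns grow to the right and rows downward; lengths in m; the calibration is good to about 2 mm. A picture is of the moment at which its call begins. There is no depth.
- job.hand_in(): hands the job in; it is judged then, once.
The state is a dict: "t": time; "qpos": joint angles; "qd": joint speeds; "tau": joint torques, N m; "tool_pos": TCP position; "eef_rot": TCP orientation; "ft_force": force on the tool from outside, world axes, zero at the start; "torque": the same for the moment, N m; "finger_gap": finger opening in m; "gripper_force": force on a finger pad.
Only numpy, scipy, OpenCV 4.12 (cv2) and the standard library are available. Lean on these libraries where they do the work, as an engineer would, in place of code of your own. Each camera call takes 0.05 s, during which the arm holds its last target. There are 200 camera calls.

## Working session

There is one attempt and no reset: what is moved stays moved. The work goes in short steps, Python scripts to look and compute and a tool call to move; the robot and the scene stay as the last step left them, time stands still between calls to the robot, and variables do not carry over. Pictures are saved under pics/ and viewed, at most 10 in all, crops included, and the job is handed in when it is done.

Besides the shell and the picture viewer there is one more tool, called after "Call:" by a JSON object that holds its "fn" and its "kwargs". move_arm: Moves the arm, as the interface text tells. Its arguments: {"type":"object","properties":{"increments":{"type":"array","items":{"type":"object","properties":{"x":{"type":"number"},"y":{"type":"number"},"z":{"type":"number"},"yaw":{"type":"number"}}}},"jaw":{"type":"number"},"force":{"type":"number"}},"required":["increments"]}

```bash
ls; mkdir -p pics; python3 - <<'E'
from workcell import get_obs, snapshot, env
import cv2
o=get_obs(); print({k:o[k] for k in ('t','tool_pos','eef_rot','finger_gap')}, env.pinch_z)
for n in ('top','side'):
    s=snapshot(n); cv2.imwrite(f'pics/{n}0.png',s['color']); print(n,s['mtx'],s['R'],s['t'])
E
```

```text
pics
{'t': 0.0, 'tool_pos': array([ 0.26334613, -0.593229  ,  0.22988852]), 'eef_rot': array([[ 9.13949582e-01,  4.05826008e-01, -1.18861797e-03],
       [ 4.05827724e-01, -9.13946622e-01,  2.33022442e-03],
       [-1.40667702e-04, -2.61208176e-03, -9.99996579e-01]]), 'finger_gap': 0.08563304702345582} 0.0187
top [[522.66244445   0.         307.87945388]
 [  0.         522.66244445 247.0249179 ]
 [  0.           0.           1.        ]] [[ 0.00544581 -0.99998343 -0.00186725]
 [-0.97929962 -0.00495531 -0.20235537]
 [ 0.20234277  0.00293059 -0.97931038]] [0.00817851 0.60112099 1.10706311]
side [[513.02332988   0.         318.47229775]
 [  0.         513.02332988 244.96373261]
 [  0.           0.           1.        ]] [[-0.99852758 -0.05413566 -0.00346416]
 [-0.02958313  0.59696085 -0.80172475]
 [ 0.04546987 -0.8004418  -0.59768338]] [0.60272534 0.11547314 1.17939114]
```

View pics/top0.png

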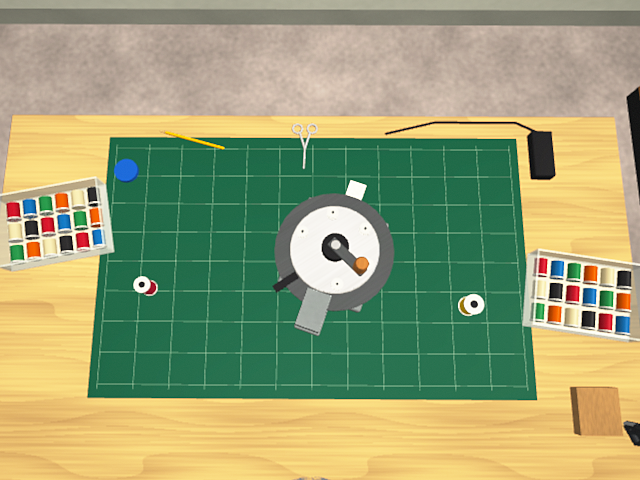

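View pics/side0.png

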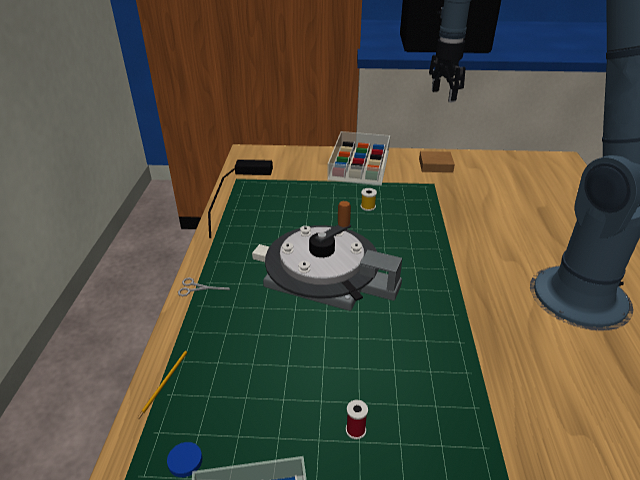

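Top view: hub nut at about (336,244), grip (361,264), mark plate (357,189), pointer tip (278,287), red spool (146,286), yellow spool (471,304). The side view agrees, and the arm is clear of everything.

```bash
cat > h.py <<'E'
import numpy as np, cv2
from workcell import get_obs, snapshot, env
def ray(s,uv,z):
    uv=np.atleast_2d(np.asarray(uv,float)); C=-s['R'].T@s['t']
    d=np.c_[uv,np.ones(len(uv))]@np.linalg.inv(s['mtx']).T@s['R']
    return (C+d*((z-C[2])/d[:,2])[:,None])[:,:2]
def proj(s,P):
    c=np.atleast_2d(P)@s['R'].T+s['t']; p=c@s['mtx'].T; return p[:,:2]/p[:,2:]
def blob(mask,c,r=60):
    "largest contour within a window round c"
    w=np.zeros_like(mask); x,y=map(int,c); w[max(0,y-r):y+r,max(0,x-r):x+r]=255
    cs,_=cv2.findContours(mask&w,cv2.RETR_EXTERNAL,cv2.CHAIN_APPROX_NONE)
    return max(cs,key=cv2.contourArea)
def cen(k):
    m=cv2.moments(k); return np.array([m['m10'],m['m01']])/m['m00']
E
python3 - <<'E'
from h import *
s=dict(snapshot('top')); im=s['color']; hsv=cv2.cvtColor(im,cv2.COLOR_BGR2HSV)
white=cv2.inRange(hsv,(0,0,150),(179,60,255))
k=blob(white,(336,246),55)
P=ray(s,k[:,0],0.071)
hull=cv2.convexHull(P.astype(np.float32)); print('disc',cv2.minEnclosingCircle(hull))
A=np.c_[2*hull[:,0],np.ones(len(hull))];b=(hull[:,0]**2).sum(1);x=np.linalg.lstsq(A,b,rcond=None)[0];print('fit',x[:2],np.sqrt(x[2]+x[:2]@x[:2]))
m=blob(white,(357,189),14); print('mark',cen(m),ray(s,cen(m),.026),cv2.contourArea(m), ray(s,m[:,0],.026).min(0),ray(s,m[:,0],.026).max(0))
g=cv2.inRange(hsv,(5,120,60),(20,255,255)); k=blob(g,(361,264),14);print('grip',cen(k),ray(s,cen(k),.170),cv2.contourArea(k))
for p in [(336,244)]: print('nut',ray(s,p,.117))
print('ptr',ray(s,(277,288),.045))
for v in [(278,287),(284,283),(320,315),(300,270),(360,215),(346,260)]: print(v,im[v[1],v[0]],hsv[v[1],v[0]])
t=dict(snapshot('side')); hs=cv2.cvtColor(t['color'],cv2.COLOR_BGR2HSV)
print(t['color'][213,344],hs[213,344]); g=cv2.inRange(hs,(3,100,40),(20,255,255)); k=blob(g,(344,213),16); print('side grip',cen(k),ray(t,cen(k),.142),cv2.boundingRect(k))
E
```

```text
disc ((0.5819704532623291, -0.037591978907585144), 0.11647706478834152)
fit [ 0.58935883 -0.0448366 ] 0.1025260602190586
mark [355.6745098 189.5875817] [[ 0.74727193 -0.10050967]] 255.0 [ 0.72177198 -0.12504619] [ 0.77094678 -0.07524456]
grip [360.33333333 264.89671362] [[ 0.54251335 -0.09457073]] 177.5
nut [[ 0.59647559 -0.04867647]]
ptr [[0.51073646 0.07979949]]
(278, 287) [46 43 45] [140  17  46]
(284, 283) [46 45 47] [165  11  47]
(320, 315) [166 172 167] [ 55   9 172]
(300, 270) [243 246 248] [ 18   5 248]
(360, 215) [235 242 245] [ 21  10 245]
(346, 260) [103 105 102] [ 70   7 105]
[23 49 86] [ 12 187  86]
side grip [343.73531231 213.43166357] [[ 0.54937035 -0.09891906]] (338, 201, 13, 26)
```

```bash
cat >> h.py <<'E'
def polar(s,hub,r,z,n=720):
    a=np.arange(n)*2*np.pi/n
    P=np.stack([hub[0]+np.outer(np.cos(a),r),hub[1]+np.outer(np.sin(a),r),np.full((n,len(r)),z)],-1)
    uv=proj(s,P.reshape(-1,3)).astype(np.float32).reshape(n,len(r),2)
    return a,cv2.remap(s['color'],uv[...,0],uv[...,1],cv2.INTER_LINEAR)
def dark(s,hub,z=.045,r=np.linspace(.139,.157,10)):
    "angles (deg) at which the ring outside the skirt is black: list of runs (centre,width)"
    a,im=polar(s,hub,r,z); hsv=cv2.cvtColor(im,cv2.COLOR_BGR2HSV)
    f=((hsv[...,2]<65)&(hsv[...,1]<90)).mean(1)>.75
    if f.all() or not f.any(): return []
    k=np.argmin(f); g=np.roll(f,-k).astype(int); d=np.diff(np.r_[0,g,0]); st=np.where(d==1)[0]; en=np.where(d==-1)[0]
    return [(round(((k+(x+y-1)/2)/2)%360,1),(y-x)/2) for x,y in zip(st,en)]
E
python3 - <<'E'
from h import *
s=dict(snapshot('top')); im=s['color']; hsv=cv2.cvtColor(im,cv2.COLOR_BGR2HSV)
h=np.array([.594,-.047])
# disc edge z=.071: along each ray last bright pixel, trimmed circle fit
for z,rr,th in ((.071,np.linspace(.085,.12,141),None),(.050,np.linspace(.12,.148,113),None)):
    c=h.copy()
    a,p=polar(s,h,rr,z); v=cv2.cvtColor(p,cv2.COLOR_BGR2HSV).astype(int)
    ch=v[...,2] if z==.071 else v[...,1]
    g=np.diff(cv2.blur(ch.astype(np.float32),(9,1)),axis=1); i=(np.argmin(g,1) if z==.071 else np.argmax(g,1))
    P=h+rr[i][:,None]*np.c_[np.cos(a),np.sin(a)]
    ok=np.ones(len(P),bool)
    for _ in range(8):
        x=np.linalg.lstsq(np.c_[2*P[ok],np.ones(ok.sum())],(P[ok]**2).sum(1),rcond=None)[0]
        R=np.sqrt(x[2]+x[:2]@x[:2]); e=abs(np.linalg.norm(P-x[:2],axis=1)-R); ok=e<max(.0015,np.median(e)*2)
    print(z,x[:2],R,ok.sum())
for n in('top','side'):
    t=dict(snapshot(n)); print(n,dark(t,[.595,-.048]))
E
```

```text
0.071 [ 0.59567527 -0.04718173] 0.09894866572704061 715
0.05 [ 0.5959439  -0.04698462] 0.13482483414483945 554
top [(np.float64(122.8), np.float64(6.0))]
side [(np.float64(44.5), np.float64(7.5)), (np.float64(93.8), np.float64(1.0)), (np.float64(97.0), np.float64(4.5)), (np.float64(121.8), np.float64(8.0)), (np.float64(134.2), np.float64(8.0)), (np.float64(247.0), np.float64(1.5)), (np.float64(258.5), np.float64(0.5))]
```

Call:
{"fn": "move_arm", "kwargs": {"increments": [{"x": 0.033, "y": -0.024, "yaw": 0.05}, {"x": 0.066, "y": -0.048, "yaw": 0.1}, {"x": 0.099, "y": -0.073, "yaw": 0.15}, {"x": 0.132, "y": -0.097, "yaw": 0.2}, {"x": 0.165, "y": -0.121, "yaw": 0.25}, {"x": 0.198, "y": -0.145, "yaw": 0.3}, {"x": 0.23, "y": -0.17, "yaw": 0.35}, {"x": 0.263, "y": -0.194, "yaw": 0.4}, {"x": 0.296, "y": -0.218, "yaw": 0.418}, {"x": 0.329, "y": -0.242, "yaw": 0.418}], "jaw": 1}}

```text
schema error: expected keys x, y, z, yaw
```

```bash
python3 - <<'E'
from h import *
o=get_obs(); print(o['t'],o['tool_pos'],o['eef_rot'].round(4),o['qpos'].round(1)); g=np.array([.5463,-.0966,.23]); print(o['eef_rot'].T@(g-o['tool_pos']))
E
```

```text
0.35 [ 0.26365668 -0.59389028  0.23094768] [[ 9.140e-01  4.058e-01 -3.000e-04]
 [ 4.058e-01 -9.140e-01  6.000e-04]
 [-0.000e+00 -6.000e-04 -1.000e+00]] [60.5 22.   2.5 91.6 -1.  66.5 -2.9]
[ 0.46012383 -0.33980949  0.00115375]
```

Call:
{"fn": "move_arm", "kwargs": {"increments": [{"x": 0.033, "y": -0.024, "z": 0, "yaw": 0.05}, {"x": 0.066, "y": -0.048, "z": 0, "yaw": 0.1}, {"x": 0.099, "y": -0.073, "z": 0, "yaw": 0.15}, {"x": 0.132, "y": -0.097, "z": 0, "yaw": 0.2}, {"x": 0.165, "y": -0.121, "z": 0, "yaw": 0.25}, {"x": 0.198, "y": -0.145, "z": 0, "yaw": 0.3}, {"x": 0.23, "y": -0.17, "z": 0, "yaw": 0.35}, {"x": 0.263, "y": -0.194, "z": 0, "yaw": 0.4}, {"x": 0.296, "y": -0.218, "z": 0, "yaw": 0.418}, {"x": 0.329, "y": -0.242, "z": 0, "yaw": 0.418}], "jaw": 1}}

```text
t: 1.18
tool_pos: [0.4669, -0.2377, 0.2317]
eef_rot: [[1.0, -0.001, 0.001], [-0.001, -1.0, -0.001], [0.001, 0.001, -1.0]]
ft_force: [1.1, -0.5, 0.1]
finger_gap: 0.0856
gripper_force: 0.0
```

```bash
python3 - <<'E'
from h import *
o=get_obs(); print(o['t'],o['tool_pos'],o['eef_rot'].round(4),o['qpos'].round(1)); g=np.array([.5463,-.0966,.23]); print(o['eef_rot'].T@(g-o['tool_pos']))
E
```

```text
1.1833 [ 0.46690598 -0.23767223  0.2316949 ] [[ 1.0e+00 -1.1e-03  8.0e-04]
 [-1.1e-03 -1.0e+00 -6.0e-04]
 [ 8.0e-04  6.0e-04 -1.0e+00]] [ 30.9   8.7  -9.2 108.4   1.6  62.9 -69. ]
[ 0.0792375  -0.1411604   0.00167836]
```

Call:
{"fn": "move_arm", "kwargs": {"increments": [{"x": 0.02, "y": -0.036, "z": 0, "yaw": 0}, {"x": 0.04, "y": -0.071, "z": 0, "yaw": 0}, {"x": 0.06, "y": -0.107, "z": 0, "yaw": 0}, {"x": 0.075, "y": -0.133, "z": 0, "yaw": 0}, {"x": 0.08, "y": -0.1426, "z": 0.01, "yaw": 0}, {"x": 0.08, "y": -0.1426, "z": 0.02, "yaw": 0}, {"x": 0.08, "y": -0.1426, "z": 0.03, "yaw": 0}, {"x": 0.08, "y": -0.1426, "z": 0.037, "yaw": 0}, {"x": 0.08, "y": -0.1426, "z": 0.037, "yaw": 0}, {"x": 0.08, "y": -0.1426, "z": 0.037, "yaw": 0}]}}

```text
t: 2.02
tool_pos: [0.5447, -0.0994, 0.1931]
eef_rot: [[1.0, -0.004, -0.003], [-0.004, -1.0, -0.0], [-0.003, 0.0, -1.0]]
ft_force: [-0.0, 0.4, 0.3]
finger_gap: 0.0857
gripper_force: 0.0
```

```bash
python3 - <<'E'
from h import *
o=get_obs(); print(o['t'],o['tool_pos'])
ims=[]
for n in('wrist','top'):
    s=dict(snapshot(n)); ims.append(s['color']); print(n,dark(s,[.5958,-.0471]),proj(s,[[.5458,-.0966,.17],[.5958,-.0471,.117]]))
cv2.imwrite('pics/w1.png',cv2.resize(np.hstack(ims),(800,300),interpolation=cv2.INTER_AREA))
E
```

```text
2.0167 [ 0.54465962 -0.09941075  0.19308111]
wrist [(np.float64(123.2), np.float64(6.0)), (np.float64(159.2), np.float64(4.0)), (np.float64(359.8), np.float64(78.0))] [[318.86479016 287.94718919]
 [235.56920645 174.1740321 ]]
top [(np.float64(123.0), np.float64(6.5))] [[361.31872949 263.28948718]
 [335.26125142 244.30668684]]
```

View pics/w1.png

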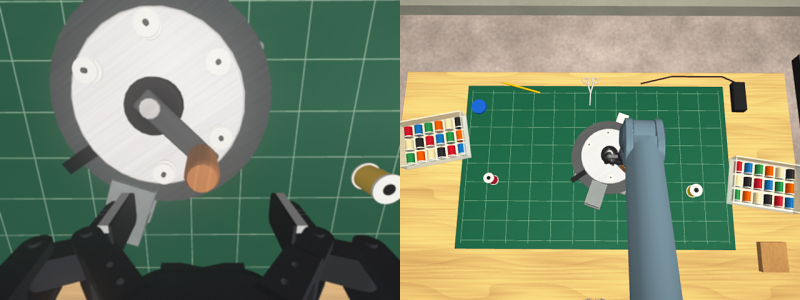

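Call:
{"fn": "move_arm", "kwargs": {"increments": [{"x": 0, "y": 0, "z": 0.03, "yaw": 0}, {"x": 0, "y": 0, "z": 0.055, "yaw": 0}, {"x": 0, "y": 0, "z": 0.066, "yaw": 0}, {"x": 0, "y": 0, "z": 0.068, "yaw": 0}, {"x": 0, "y": 0, "z": 0.068, "yaw": 0}, {"x": 0, "y": 0, "z": 0.068, "yaw": 0}, {"x": 0, "y": 0, "z": 0.068, "yaw": 0}, {"x": 0, "y": 0, "z": 0.068, "yaw": 0}, {"x": 0, "y": 0, "z": 0.068, "yaw": 0}, {"x": 0, "y": 0, "z": 0.068, "yaw": 0}]}}

```text
t: 2.95
tool_pos: [0.5468, -0.0969, 0.1271]
eef_rot: [[1.0, -0.0, 0.001], [-0.0, -1.0, -0.0], [0.001, 0.0, -1.0]]
ft_force: [-0.3, -0.0, -0.6]
finger_gap: 0.0857
gripper_force: 0.0
```

Call:
{"fn": "move_arm", "kwargs": {"increments": [{"x": 0, "y": 0, "z": 0, "yaw": 0}, {"x": 0, "y": 0, "z": 0, "yaw": 0}, {"x": 0, "y": 0, "z": 0, "yaw": 0}, {"x": 0, "y": 0, "z": 0, "yaw": 0}, {"x": 0, "y": 0, "z": 0, "yaw": 0}, {"x": 0, "y": 0, "z": 0, "yaw": 0}, {"x": 0, "y": 0, "z": 0, "yaw": 0}, {"x": 0, "y": 0, "z": 0, "yaw": 0}, {"x": 0, "y": 0, "z": 0, "yaw": 0}, {"x": 0, "y": 0, "z": 0, "yaw": 0}], "jaw": 0, "force": 30}}

```text
t: 3.78
tool_pos: [0.5462, -0.097, 0.1264]
eef_rot: [[1.0, -0.0, -0.0], [-0.0, -1.0, -0.0], [-0.0, 0.0, -1.0]]
ft_force: [-0.0, -0.6, 1.4]
finger_gap: 0.0294
gripper_force: 30.3
```

```bash
python3 - <<'E'
from h import *
o=get_obs(); print(o['t'],o['tool_pos'],o['finger_gap'],o['ft_force'],o['gripper_force'],o['eef_rot'].round(4))
d=o['tool_pos'][:2]-[.5958,-.0471]; print(np.hypot(*d),np.degrees(np.arctan2(d[1],d[0])))
s=dict(snapshot('wrist')); print(dark(s,[.5958,-.0471]))
cv2.imwrite('pics/w2.png',s['color'])
hsv=cv2.cvtColor(s['color'],cv2.COLOR_BGR2HSV); w=cv2.inRange(hsv,(0,0,150),(179,60,255))
print('mark px',proj(s,[.5958+.155*np.cos(np.radians(-19.4)),-.0471+.155*np.sin(np.radians(-19.4)),.026]))
E
```

```text
3.7833 [ 0.54621986 -0.09704373  0.12638684] 0.029374268895555545 [-0.04268067 -0.56120462  1.40745644] 30.29513783985749 [[ 1.e+00 -3.e-04 -1.e-04]
 [-3.e-04 -1.e+00 -3.e-04]
 [-1.e-04  3.e-04 -1.e+00]]
0.07037446869602015 -134.79068318194004
[(np.float64(75.2), np.float64(5.0)), (np.float64(123.2), np.float64(7.0)), (np.float64(161.5), np.float64(15.5)), (np.float64(177.2), np.float64(15.0)), (np.float64(186.5), np.float64(0.5)), (np.float64(214.5), np.float64(1.5)), (np.float64(222.5), np.float64(2.5)), (np.float64(0.0), np.float64(98.5))]
mark px [[ 326.68461363 -102.13087241]]
```

View pics/w2.png

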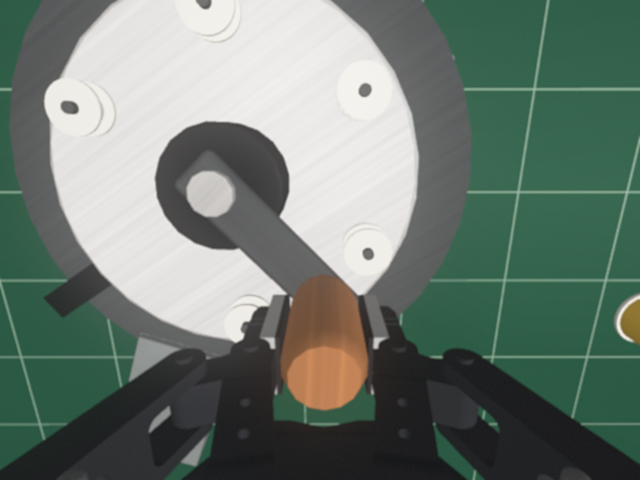

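Fingers hold the grip (325,370), gap 29 mm; black pointer at (60,295), i.e. 123° in the world. The measured crank radius is 70.4 mm, so the hub is right.

```bash
cat > plan.py <<'E'
import json,sys,os,numpy as np
H=np.array([.5958,-.0471]);R=.070;F='log.json'
def load():
    return json.load(open(F)) if os.path.exists(F) else dict(th=float(np.arctan2(-.0966-H[1],.5463-H[0])),cmd=[.5463,-.0966],rows=[],snaps=[])
def save(L): json.dump(L,open(F,'w'))
def gen(L,speeds):
    "10 crank speeds (rad/s) -> printed rows; the log gets the crank angle at the end of each row"
    c=np.array(L['cmd']); out=[]
    for w in speeds:
        L['th']+=w/12; p=H+R*np.array([np.cos(L['th']),np.sin(L['th'])]); d=np.round([p[0]-c[0],c[1]-p[1]],4)
        out.append(dict(x=float(d[0]),y=float(d[1]),z=0,yaw=0)); L['rows'].append(L['th'])
    L['cmd']=[c[0]+d[0],c[1]-d[1]]
    print(json.dumps(out))
def snap(L,cam='top'):
    from h import get_obs,snapshot,dark
    o=get_obs(); s=dict(snapshot(cam)); d=o['tool_pos'][:2]-H
    print(cam,'t',o['t'],'crank',np.degrees(np.arctan2(d[1],d[0])).round(1),'cmd',np.degrees(L['th'])%360,'r',np.hypot(*d).round(4),'F',o['ft_force'].round(1),'gap',o['finger_gap'])
    print([(float(a),float(b)) for a,b in dark(s,H)])
    L['snaps'].append(dict(t=float(o['t']),n=len(L['rows']))); return s
E
python3 -c "
from plan import *
L=load(); print(L['th']); L['t0']=3.8333
gen(L,[.8,1.6,2.4]+[3.2]*7)
save(L)"
```

```text
-2.356194490192345
[{"x": 0.0034, "y": 0.0032, "z": 0, "yaw": 0}, {"x": 0.0108, "y": 0.0088, "z": 0, "yaw": 0}, {"x": 0.0232, "y": 0.0154, "z": 0, "yaw": 0}, {"x": 0.0412, "y": 0.02, "z": 0, "yaw": 0}, {"x": 0.0598, "y": 0.0197, "z": 0, "yaw": 0}, {"x": 0.0777, "y": 0.0146, "z": 0, "yaw": 0}, {"x": 0.0936, "y": 0.0049, "z": 0, "yaw": 0}, {"x": 0.1064, "y": -0.0087, "z": 0, "yaw": 0}, {"x": 0.1151, "y": -0.0251, "z": 0, "yaw": 0}, {"x": 0.1192, "y": -0.0432, "z": 0, "yaw": 0}]
```

Call:
{"fn": "move_arm", "kwargs": {"increments": [{"x": 0.0034, "y": 0.0032, "z": 0, "yaw": 0}, {"x": 0.0108, "y": 0.0088, "z": 0, "yaw": 0}, {"x": 0.0232, "y": 0.0154, "z": 0, "yaw": 0}, {"x": 0.0412, "y": 0.02, "z": 0, "yaw": 0}, {"x": 0.0598, "y": 0.0197, "z": 0, "yaw": 0}, {"x": 0.0777, "y": 0.0146, "z": 0, "yaw": 0}, {"x": 0.0936, "y": 0.0049, "z": 0, "yaw": 0}, {"x": 0.1064, "y": -0.0087, "z": 0, "yaw": 0}, {"x": 0.1151, "y": -0.0251, "z": 0, "yaw": 0}, {"x": 0.1192, "y": -0.0432, "z": 0, "yaw": 0}]}}

```text
t: 4.67
tool_pos: [0.667, -0.0548, 0.1264]
eef_rot: [[1.0, -0.002, 0.0], [-0.002, -1.0, -0.001], [0.0, 0.001, -1.0]]
ft_force: [-4.3, -1.3, 5.9]
finger_gap: 0.0294
gripper_force: 30.6
```

```bash
python3 -c "
from plan import *
L=load(); snap(L); gen(L,[3.2]*10); save(L)"
```

```text
top t 4.6667 crank -6.2 cmd 354.8704335629866 r 0.0716 F [-4.3 -1.3  5.9] gap 0.029442513704103983
[(8.8, 1.0), (148.2, 1.0)]
[{"x": -0.0008, "y": -0.0186, "z": 0, "yaw": 0}, {"x": -0.0065, "y": -0.0364, "z": 0, "yaw": 0}, {"x": -0.0166, "y": -0.052, "z": 0, "yaw": 0}, {"x": -0.0305, "y": -0.0643, "z": 0, "yaw": 0}, {"x": -0.0472, "y": -0.0726, "z": 0, "yaw": 0}, {"x": -0.0655, "y": -0.0762, "z": 0, "yaw": 0}, {"x": -0.084, "y": -0.0748, "z": 0, "yaw": 0}, {"x": -0.1016, "y": -0.0686, "z": 0, "yaw": 0}, {"x": -0.1169, "y": -0.058, "z": 0, "yaw": 0}, {"x": -0.1288, "y": -0.0437, "z": 0, "yaw": 0}]
```

Call:
{"fn": "move_arm", "kwargs": {"increments": [{"x": -0.0008, "y": -0.0186, "z": 0, "yaw": 0}, {"x": -0.0065, "y": -0.0364, "z": 0, "yaw": 0}, {"x": -0.0166, "y": -0.052, "z": 0, "yaw": 0}, {"x": -0.0305, "y": -0.0643, "z": 0, "yaw": 0}, {"x": -0.0472, "y": -0.0726, "z": 0, "yaw": 0}, {"x": -0.0655, "y": -0.0762, "z": 0, "yaw": 0}, {"x": -0.084, "y": -0.0748, "z": 0, "yaw": 0}, {"x": -0.1016, "y": -0.0686, "z": 0, "yaw": 0}, {"x": -0.1169, "y": -0.058, "z": 0, "yaw": 0}, {"x": -0.1288, "y": -0.0437, "z": 0, "yaw": 0}]}}

```text
t: 5.55
tool_pos: [0.5383, -0.0108, 0.1265]
eef_rot: [[1.0, 0.001, 0.006], [0.001, -1.0, -0.0], [0.006, 0.0, -1.0]]
ft_force: [5.5, -2.3, -4.2]
finger_gap: 0.0293
gripper_force: 30.0
```

```bash
python3 -c "
from plan import *
import cv2
L=load(); s=snap(L); cv2.imwrite('pics/m2.png',s['color'][170:350,240:440]); s=snap(L,'side');cv2.imwrite('pics/m2s.png',s['color'][170:330,230:450]); gen(L,[3.2]*10);gen(L,[3.2]*10);save(L)"
```

```text
top t 5.55 crank 147.7 cmd 147.6591789312061 r 0.068 F [ 5.5 -2.3 -4.2] gap 0.029347215680949657
[(225.0, 6.5)]
side t 5.6 crank 152.5 cmd 147.6591789312061 r 0.068 F [-3.5 -3.9  5.6] gap 0.028968893499056732
[(44.0, 0.5), (47.0, 0.5), (94.5, 0.5), (132.0, 0.5), (134.2, 3.0), (138.0, 0.5), (231.2, 7.0), (245.2, 9.0)]
[{"x": -0.0078, "y": 0.0169, "z": 0, "yaw": 0}, {"x": -0.0109, "y": 0.0352, "z": 0, "yaw": 0}, {"x": -0.009, "y": 0.0537, "z": 0, "yaw": 0}, {"x": -0.0023, "y": 0.0711, "z": 0, "yaw": 0}, {"x": 0.0088, "y": 0.0861, "z": 0, "yaw": 0}, {"x": 0.0234, "y": 0.0976, "z": 0, "yaw": 0}, {"x": 0.0405, "y": 0.1049, "z": 0, "yaw": 0}, {"x": 0.059, "y": 0.1074, "z": 0, "yaw": 0}, {"x": 0.0774, "y": 0.105, "z": 0, "yaw": 0}, {"x": 0.0946, "y": 0.0977, "z": 0, "yaw": 0}]
[{"x": 0.0146, "y": -0.0114, "z": 0, "yaw": 0}, {"x": 0.0257, "y": -0.0264, "z": 0, "yaw": 0}, {"x": 0.0325, "y": -0.0437, "z": 0, "yaw": 0}, {"x": 0.0345, "y": -0.0622, "z": 0, "yaw": 0}, {"x": 0.0315, "y": -0.0806, "z": 0, "yaw": 0}, {"x": 0.0238, "y": -0.0975, "z": 0, "yaw": 0}, {"x": 0.0119, "y": -0.1118, "z": 0, "yaw": 0}, {"x": -0.0034, "y": -0.1225, "z": 0, "yaw": 0}, {"x": -0.0209, "y": -0.1288, "z": 0, "yaw": 0}, {"x": -0.0395, "y": -0.1302, "z": 0, "yaw": 0}]
```

```bash
python3 -c "
import cv2,numpy as np
a=cv2.imread('pics/m2.png');b=cv2.imread('pics/m2s.png')
a=cv2.resize(a,(390,360));b=cv2.resize(b,(400,360));cv2.imwrite('pics/m2v.png',np.hstack([a,b]))"
```

```text
(no output)
```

View pics/m2v.png

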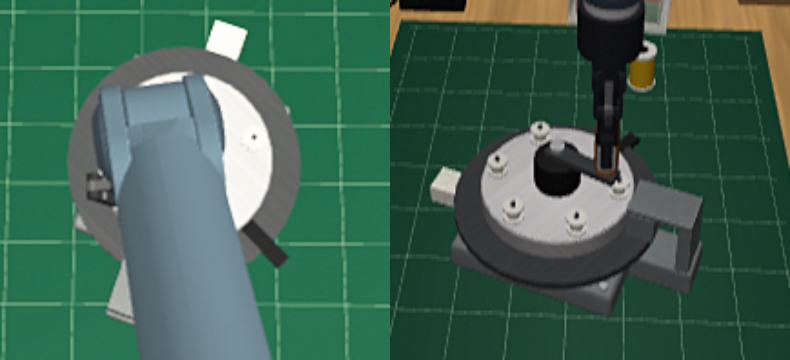

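Top crop: pointer at (265,245), i.e. 225°; side crop shows it at (628,143), behind the fingers, with grip and clutch running well.

Call:
{"fn": "move_arm", "kwargs": {"increments": [{"x": -0.0078, "y": 0.0169, "z": 0, "yaw": 0}, {"x": -0.0109, "y": 0.0352, "z": 0, "yaw": 0}, {"x": -0.009, "y": 0.0537, "z": 0, "yaw": 0}, {"x": -0.0023, "y": 0.0711, "z": 0, "yaw": 0}, {"x": 0.0088, "y": 0.0861, "z": 0, "yaw": 0}, {"x": 0.0234, "y": 0.0976, "z": 0, "yaw": 0}, {"x": 0.0405, "y": 0.1049, "z": 0, "yaw": 0}, {"x": 0.059, "y": 0.1074, "z": 0, "yaw": 0}, {"x": 0.0774, "y": 0.105, "z": 0, "yaw": 0}, {"x": 0.0946, "y": 0.0977, "z": 0, "yaw": 0}]}}

```text
t: 6.48
tool_pos: [0.633, -0.1092, 0.1264]
eef_rot: [[1.0, -0.003, 0.001], [-0.003, -1.0, -0.0], [0.001, 0.0, -1.0]]
ft_force: [-1.6, 0.4, 4.3]
finger_gap: 0.0293
gripper_force: 32.2
```

Call:
{"fn": "move_arm", "kwargs": {"increments": [{"x": 0.0146, "y": -0.0114, "z": 0, "yaw": 0}, {"x": 0.0257, "y": -0.0264, "z": 0, "yaw": 0}, {"x": 0.0325, "y": -0.0437, "z": 0, "yaw": 0}, {"x": 0.0345, "y": -0.0622, "z": 0, "yaw": 0}, {"x": 0.0315, "y": -0.0806, "z": 0, "yaw": 0}, {"x": 0.0238, "y": -0.0975, "z": 0, "yaw": 0}, {"x": 0.0119, "y": -0.1118, "z": 0, "yaw": 0}, {"x": -0.0034, "y": -0.1225, "z": 0, "yaw": 0}, {"x": -0.0209, "y": -0.1288, "z": 0, "yaw": 0}, {"x": -0.0395, "y": -0.1302, "z": 0, "yaw": 0}]}}

```text
t: 7.32
tool_pos: [0.5928, 0.0211, 0.1264]
eef_rot: [[1.0, 0.0, 0.002], [0.0, -1.0, -0.003], [0.002, 0.003, -1.0]]
ft_force: [1.5, -6.5, 0.9]
finger_gap: 0.0293
gripper_force: 32.0
```

```bash
python3 -c "
from plan import *
L=load(); s=snap(L); gen(L,[3.2]*10);save(L)"
```

```text
top t 7.3167 crank 92.5 cmd 93.23666966764506 r 0.0683 F [ 1.5 -6.5  0.9] gap 0.029287351781986024
[]
[{"x": -0.0182, "y": 0.0035, "z": 0, "yaw": 0}, {"x": -0.0349, "y": 0.0117, "z": 0, "yaw": 0}, {"x": -0.0489, "y": 0.024, "z": 0, "yaw": 0}, {"x": -0.0591, "y": 0.0396, "z": 0, "yaw": 0}, {"x": -0.0649, "y": 0.0573, "z": 0, "yaw": 0}, {"x": -0.0657, "y": 0.0759, "z": 0, "yaw": 0}, {"x": -0.0617, "y": 0.0941, "z": 0, "yaw": 0}, {"x": -0.053, "y": 0.1105, "z": 0, "yaw": 0}, {"x": -0.0403, "y": 0.1241, "z": 0, "yaw": 0}, {"x": -0.0244, "y": 0.1339, "z": 0, "yaw": 0}]
```

Call:
{"fn": "move_arm", "kwargs": {"increments": [{"x": -0.0182, "y": 0.0035, "z": 0, "yaw": 0}, {"x": -0.0349, "y": 0.0117, "z": 0, "yaw": 0}, {"x": -0.0489, "y": 0.024, "z": 0, "yaw": 0}, {"x": -0.0591, "y": 0.0396, "z": 0, "yaw": 0}, {"x": -0.0649, "y": 0.0573, "z": 0, "yaw": 0}, {"x": -0.0657, "y": 0.0759, "z": 0, "yaw": 0}, {"x": -0.0617, "y": 0.0941, "z": 0, "yaw": 0}, {"x": -0.053, "y": 0.1105, "z": 0, "yaw": 0}, {"x": -0.0403, "y": 0.1241, "z": 0, "yaw": 0}, {"x": -0.0244, "y": 0.1339, "z": 0, "yaw": 0}]}}

```text
t: 8.2
tool_pos: [0.5679, -0.1127, 0.1264]
eef_rot: [[1.0, -0.002, 0.0], [-0.002, -1.0, 0.0], [0.0, -0.0, -1.0]]
ft_force: [-1.1, 1.9, 2.3]
finger_gap: 0.0294
gripper_force: 32.5
```

```bash
python3 -c "
from plan import *
import cv2
L=load(); s=snap(L); a=s['color'][170:350,240:440]; s=snap(L,'side');b=s['color'][170:330,230:450]
a=cv2.resize(a,(390,360));b=cv2.resize(b,(400,360));cv2.imwrite('pics/m3v.png',np.hstack([a,b]))
gen(L,[3.2]*10);save(L)"
```

```text
top t 8.2 crank -113.0 cmd 246.02541503586508 r 0.0713 F [-1.1  1.9  2.3] gap 0.029360884157680095
[(143.2, 6.0)]
side t 8.25 crank -109.3 cmd 246.02541503586508 r 0.0712 F [ 3.  -4.1 -2. ] gap 0.02901447974011664
[(41.5, 0.5), (43.2, 2.0), (45.5, 0.5), (47.0, 0.5), (99.0, 1.5), (135.0, 6.5), (148.5, 8.5), (263.8, 10.0)]
[{"x": 0.0178, "y": 0.0052, "z": 0, "yaw": 0}, {"x": 0.0364, "y": 0.0055, "z": 0, "yaw": 0}, {"x": 0.0545, "y": 0.001, "z": 0, "yaw": 0}, {"x": 0.0707, "y": -0.0082, "z": 0, "yaw": 0}, {"x": 0.0839, "y": -0.0213, "z": 0, "yaw": 0}, {"x": 0.0932, "y": -0.0374, "z": 0, "yaw": 0}, {"x": 0.0979, "y": -0.0554, "z": 0, "yaw": 0}, {"x": 0.0977, "y": -0.0741, "z": 0, "yaw": 0}, {"x": 0.0926, "y": -0.092, "z": 0, "yaw": 0}, {"x": 0.0829, "y": -0.1079, "z": 0, "yaw": 0}]
```

View pics/m3v.png

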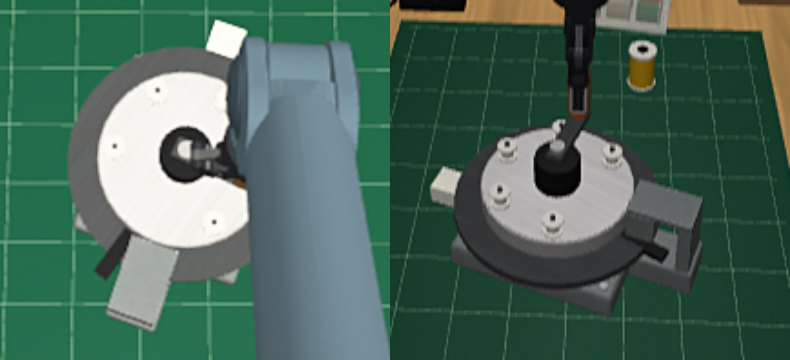

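Top crop: pointer at (115,250), 143° (side crop (655,250), 148.5° 0.05 s later), about 1.85 rad/s. Now fit the model.

```bash
cat > fit.py <<'E'
from plan import *
from scipy.optimize import least_squares
def timeline(L,extra=()):
    "crank angle against time; snaps hold the crank 0.05 s"
    t=L['t0'];T=[t];A=[-2.356];sn={}
    for s in L['snaps']: sn[s['n']]=sn.get(s['n'],0)+1
    for i,a in enumerate(list(L['rows'])+list(extra)):
        if i>0 and i in sn: t+=.05*sn[i]; T.append(t); A.append(A[-1])
        t+=1/12; T.append(t); A.append(a)
    return np.array(T),np.array(A)
def sim(I,D,T,A,p0=123.,tau=.02,tend=None,dt=.005):
    ts=np.arange(T[0],(tend or T[-1])+dt,dt); c=np.interp(ts,T,A); wc=np.gradient(c,dt)
    f=1.0*dt/max(tau,dt); p=np.radians(p0); w=0.;P=[];W=[];u=0.
    for k in range(len(ts)):
        P.append(p);W.append(w); u+=(wc[k]-u)*min(1,f)
        tq=.06*(u-w)+.002*np.tanh((u-w)*50)-.01*w
        if abs(w)<1e-3 and abs(tq)<D: w=0.
        else:
            s=np.sign(w) if abs(w)>=1e-3 else np.sign(tq); wn=w+dt/I*(tq-D*s)
            w=0. if w*wn<0 else wn
        p+=w*dt
    return ts,np.degrees(P),np.array(W)
def fit(L):
    T,A=timeline(L)
    M=np.array(L['meas']); r=lambda x:np.interp(M[:,0],*sim(x[0],x[1],T,A)[:2])-M[:,1]
    s=least_squares(r,[.05,.05],x_scale=[.01,.01],diff_step=.02,bounds=([.025,.015],[.08,.1])); return s.x,s.fun
E
python3 - <<'E'
from fit import *
L=load(); L['rows']=L['rows'][:-10]; L['th']=L['rows'][-1]; L['cmd']=[float(H[0]+R*np.cos(L['th'])),float(H[1]+R*np.sin(L['th']))]
L['meas']=[[5.55,225.0],[8.2,503.2],[8.25,508.5]]
x,r=fit(L); T,A=timeline(L); ts,P,W=sim(*x,T,A); print(x,r,W[-1],T[-1]); D=x[1]
w=2.094+(D+.0209-.002)/.06; print('need',w); L['fit']=list(x)
for i in range(4): gen(L,[round(w+.01,2)]*10)
save(L)
E
```

```text
[0.04975259 0.04937853] [-0.00489851  2.46398785 -2.46035104] 1.9868252555685129 8.199966666666654
need 3.2319754903982085
[{"x": 0.0181, "y": 0.0053, "z": 0, "yaw": 0}, {"x": 0.0369, "y": 0.0055, "z": 0, "yaw": 0}, {"x": 0.0552, "y": 0.0007, "z": 0, "yaw": 0}, {"x": 0.0714, "y": -0.0087, "z": 0, "yaw": 0}, {"x": 0.0846, "y": -0.0222, "z": 0, "yaw": 0}, {"x": 0.0937, "y": -0.0387, "z": 0, "yaw": 0}, {"x": 0.0981, "y": -0.057, "z": 0, "yaw": 0}, {"x": 0.0974, "y": -0.0759, "z": 0, "yaw": 0}, {"x": 0.0918, "y": -0.0938, "z": 0, "yaw": 0}, {"x": 0.0815, "y": -0.1096, "z": 0, "yaw": 0}]
[{"x": -0.0141, "y": -0.0125, "z": 0, "yaw": 0}, {"x": -0.031, "y": -0.0208, "z": 0, "yaw": 0}, {"x": -0.0496, "y": -0.0243, "z": 0, "yaw": 0}, {"x": -0.0683, "y": -0.0227, "z": 0, "yaw": 0}, {"x": -0.086, "y": -0.0161, "z": 0, "yaw": 0}, {"x": -0.1013, "y": -0.0051, "z": 0, "yaw": 0}, {"x": -0.1131, "y": 0.0096, "z": 0, "yaw": 0}, {"x": -0.1205, "y": 0.0269, "z": 0, "yaw": 0}, {"x": -0.1231, "y": 0.0456, "z": 0, "yaw": 0}, {"x": -0.1205, "y": 0.0643, "z": 0, "yaw": 0}]
[{"x": 0.0074, "y": 0.0173, "z": 0,
[... 203 characters left out ...]
894, "y": 0.0478, "z": 0, "yaw": 0}, {"x": 0.1063, "y": 0.0396, "z": 0, "yaw": 0}, {"x": 0.1204, "y": 0.0271, "z": 0, "yaw": 0}, {"x": 0.1307, "y": 0.0113, "z": 0, "yaw": 0}, {"x": 0.1364, "y": -0.0067, "z": 0, "yaw": 0}]
[{"x": 0.0007, "y": -0.0188, "z": 0, "yaw": 0}, {"x": -0.0036, "y": -0.0371, "z": 0, "yaw": 0}, {"x": -0.0127, "y": -0.0536, "z": 0, "yaw": 0}, {"x": -0.0259, "y": -0.0671, "z": 0, "yaw": 0}, {"x": -0.0421, "y": -0.0766, "z": 0, "yaw": 0}, {"x": -0.0604, "y": -0.0814, "z": 0, "yaw": 0}, {"x": -0.0792, "y": -0.0812, "z": 0, "yaw": 0}, {"x": -0.0973, "y": -0.076, "z": 0, "yaw": 0}, {"x": -0.1133, "y": -0.0661, "z": 0, "yaw": 0}, {"x": -0.1262, "y": -0.0523, "z": 0, "yaw": 0}]
```

Call:
{"fn": "move_arm", "kwargs": {"increments": [{"x": 0.0181, "y": 0.0053, "z": 0, "yaw": 0}, {"x": 0.0369, "y": 0.0055, "z": 0, "yaw": 0}, {"x": 0.0552, "y": 0.0007, "z": 0, "yaw": 0}, {"x": 0.0714, "y": -0.0087, "z": 0, "yaw": 0}, {"x": 0.0846, "y": -0.0222, "z": 0, "yaw": 0}, {"x": 0.0937, "y": -0.0387, "z": 0, "yaw": 0}, {"x": 0.0981, "y": -0.057, "z": 0, "yaw": 0}, {"x": 0.0974, "y": -0.0759, "z": 0, "yaw": 0}, {"x": 0.0918, "y": -0.0938, "z": 0, "yaw": 0}, {"x": 0.0815, "y": -0.1096, "z": 0, "yaw": 0}]}}

```text
t: 9.13
tool_pos: [0.6487, -0.0014, 0.1264]
eef_rot: [[1.0, 0.001, -0.002], [0.001, -1.0, -0.002], [-0.002, 0.002, -1.0]]
ft_force: [-4.4, -5.3, 6.0]
finger_gap: 0.0293
gripper_force: 32.9
```

Call:
{"fn": "move_arm", "kwargs": {"increments": [{"x": -0.0141, "y": -0.0125, "z": 0, "yaw": 0}, {"x": -0.031, "y": -0.0208, "z": 0, "yaw": 0}, {"x": -0.0496, "y": -0.0243, "z": 0, "yaw": 0}, {"x": -0.0683, "y": -0.0227, "z": 0, "yaw": 0}, {"x": -0.086, "y": -0.0161, "z": 0, "yaw": 0}, {"x": -0.1013, "y": -0.0051, "z": 0, "yaw": 0}, {"x": -0.1131, "y": 0.0096, "z": 0, "yaw": 0}, {"x": -0.1205, "y": 0.0269, "z": 0, "yaw": 0}, {"x": -0.1231, "y": 0.0456, "z": 0, "yaw": 0}, {"x": -0.1205, "y": 0.0643, "z": 0, "yaw": 0}]}}

```text
t: 9.97
tool_pos: [0.5288, -0.0651, 0.1264]
eef_rot: [[1.0, 0.001, 0.002], [0.001, -1.0, 0.002], [0.002, -0.002, -1.0]]
ft_force: [2.4, 1.9, -2.1]
finger_gap: 0.0291
gripper_force: 32.3
```

Call:
{"fn": "move_arm", "kwargs": {"increments": [{"x": 0.0074, "y": 0.0173, "z": 0, "yaw": 0}, {"x": 0.0191, "y": 0.032, "z": 0, "yaw": 0}, {"x": 0.0344, "y": 0.043, "z": 0, "yaw": 0}, {"x": 0.0521, "y": 0.0496, "z": 0, "yaw": 0}, {"x": 0.0708, "y": 0.0513, "z": 0, "yaw": 0}, {"x": 0.0894, "y": 0.0478, "z": 0, "yaw": 0}, {"x": 0.1063, "y": 0.0396, "z": 0, "yaw": 0}, {"x": 0.1204, "y": 0.0271, "z": 0, "yaw": 0}, {"x": 0.1307, "y": 0.0113, "z": 0, "yaw": 0}, {"x": 0.1364, "y": -0.0067, "z": 0, "yaw": 0}]}}

```text
t: 10.8
tool_pos: [0.6664, -0.0595, 0.1264]
eef_rot: [[1.0, -0.002, 0.001], [-0.002, -1.0, -0.0], [0.001, 0.0, -1.0]]
ft_force: [-3.1, -0.4, 4.7]
finger_gap: 0.0292
gripper_force: 32.7
```

```bash
sed -i "s/    return np.array(T),np.array(A)/    k=len(L['rows'])+len(extra)\n    if k in sn: T.append(t+.05*sn[k]); A.append(A[-1])\n    return np.array(T),np.array(A)/" fit.py
python3 - <<'E'
from fit import *
L=load(); L['rows']=L['rows'][:-10]; L['th']=L['rows'][-1]; L['cmd']=[float(H[0]+R*np.cos(L['th'])),float(H[1]+R*np.sin(L['th']))]
snap(L); save(L)
T,A=timeline(L); ts,P,W=sim(*L['fit'],T,A); print(T[-1],P[-1]%360,P[-1],W[-1])
x,r=fit(L); print(x,r)
E
```

```text
top t 10.8 crank -9.9 cmd 350.1212290918313 r 0.0717 F [-3.1 -0.4  4.7] gap 0.02921580043948047
[(6.5, 0.5), (75.0, 6.5)]
10.849966666666672 84.46197906863028 804.4619790686303 1.9442281544137516
[0.04851407 0.05090684] [ 0.00302346 -0.0883909   0.08633478]
```

```bash
python3 - <<'E'
from fit import *
L=load(); L['meas'].append([10.8,795.0]); x,r=fit(L); print(x,r); L['fit']=list(x); D=x[1]
w=2.094+(D+.0209-.002)/.06; print('need',w)
w=round(w,2); gen(L,[w+.9,w+.9]+[w]*8)
for i in range(4): gen(L,[w]*10)
save(L); T,A=timeline(L); ts,P,W=sim(*x,T,A)
for t in np.arange(10.8,T[-1],.25): print(round(t,2),round(float(np.interp(t,ts,W))*9.549,2),end=' ')
print(P[-1]%360,T[-1],np.degrees(L['th'])%360)
E
```

```text
[0.04981909 0.05008157] [-0.64822457  0.30599641  0.51298891 -0.37284896]
need 3.243692792527365
[{"x": -0.0, "y": -0.024, "z": 0, "yaw": 0}, {"x": -0.0081, "y": -0.0466, "z": 0, "yaw": 0}, {"x": -0.0196, "y": -0.0616, "z": 0, "yaw": 0}, {"x": -0.0346, "y": -0.073, "z": 0, "yaw": 0}, {"x": -0.0521, "y": -0.0799, "z": 0, "yaw": 0}, {"x": -0.0708, "y": -0.082, "z": 0, "yaw": 0}, {"x": -0.0894, "y": -0.0789, "z": 0, "yaw": 0}, {"x": -0.1065, "y": -0.0711, "z": 0, "yaw": 0}, {"x": -0.1209, "y": -0.0589, "z": 0, "yaw": 0}, {"x": -0.1316, "y": -0.0433, "z": 0, "yaw": 0}]
[{"x": -0.006, "y": 0.0178, "z": 0, "yaw": 0}, {"x": -0.0072, "y": 0.0366, "z": 0, "yaw": 0}, {"x": -0.0032, "y": 0.055, "z": 0, "yaw": 0}, {"x": 0.0055, "y": 0.0717, "z": 0, "yaw": 0}, {"x": 0.0184, "y": 0.0855, "z": 0, "yaw": 0}, {"x": 0.0344, "y": 0.0954, "z": 0, "yaw": 0}, {"x": 0.0525, "y": 0.1006, "z": 0, "yaw": 0}, {"x": 0.0714, "y": 0.1007, "z": 0, "yaw": 0}, {"x": 0.0896, "y": 0.0959, "z": 0, "yaw": 0}, {"x": 0.1058, "y": 0.0864, "z": 0, "yaw": 0}]
[{"x": 0.0132, "y": -0.0136, "z": 0, "yaw": 0}, {"x": 0.0222, "y":
[... 893 characters left out ...]
 0.0016, "z": 0, "yaw": 0}, {"x": 0.0373, "y": -0.0019, "z": 0, "yaw": 0}, {"x": 0.0542, "y": -0.0102, "z": 0, "yaw": 0}, {"x": 0.0683, "y": -0.0227, "z": 0, "yaw": 0}, {"x": 0.0785, "y": -0.0386, "z": 0, "yaw": 0}, {"x": 0.0841, "y": -0.0566, "z": 0, "yaw": 0}, {"x": 0.0848, "y": -0.0754, "z": 0, "yaw": 0}, {"x": 0.0804, "y": -0.0937, "z": 0, "yaw": 0}, {"x": 0.0712, "y": -0.1102, "z": 0, "yaw": 0}, {"x": 0.058, "y": -0.1236, "z": 0, "yaw": 0}]
10.8 19.82 11.05 19.92 11.3 19.95 11.55 19.95 11.8 19.96 12.05 19.96 12.3 19.96 12.55 19.96 12.8 19.96 13.05 19.96 13.3 19.96 13.55 19.96 13.8 19.96 14.05 19.96 14.3 19.96 14.55 19.96 14.8 19.96 218.49824715836257 15.016633333333369 52.20861944540388
```

Call:
{"fn": "move_arm", "kwargs": {"increments": [{"x": 0.0, "y": -0.024, "z": 0, "yaw": 0}, {"x": -0.0081, "y": -0.0466, "z": 0, "yaw": 0}, {"x": -0.0196, "y": -0.0616, "z": 0, "yaw": 0}, {"x": -0.0346, "y": -0.073, "z": 0, "yaw": 0}, {"x": -0.0521, "y": -0.0799, "z": 0, "yaw": 0}, {"x": -0.0708, "y": -0.082, "z": 0, "yaw": 0}, {"x": -0.0894, "y": -0.0789, "z": 0, "yaw": 0}, {"x": -0.1065, "y": -0.0711, "z": 0, "yaw": 0}, {"x": -0.1209, "y": -0.0589, "z": 0, "yaw": 0}, {"x": -0.1316, "y": -0.0433, "z": 0, "yaw": 0}]}}

```text
t: 11.68
tool_pos: [0.5345, -0.0172, 0.1265]
eef_rot: [[1.0, 0.001, 0.006], [0.001, -1.0, -0.001], [0.006, 0.001, -1.0]]
ft_force: [8.6, -2.7, -6.3]
finger_gap: 0.0291
gripper_force: 31.8
```

Call:
{"fn": "move_arm", "kwargs": {"increments": [{"x": -0.006, "y": 0.0178, "z": 0, "yaw": 0}, {"x": -0.0072, "y": 0.0366, "z": 0, "yaw": 0}, {"x": -0.0032, "y": 0.055, "z": 0, "yaw": 0}, {"x": 0.0055, "y": 0.0717, "z": 0, "yaw": 0}, {"x": 0.0184, "y": 0.0855, "z": 0, "yaw": 0}, {"x": 0.0344, "y": 0.0954, "z": 0, "yaw": 0}, {"x": 0.0525, "y": 0.1006, "z": 0, "yaw": 0}, {"x": 0.0714, "y": 0.1007, "z": 0, "yaw": 0}, {"x": 0.0896, "y": 0.0959, "z": 0, "yaw": 0}, {"x": 0.1058, "y": 0.0864, "z": 0, "yaw": 0}]}}

```text
t: 12.52
tool_pos: [0.6398, -0.1045, 0.1264]
eef_rot: [[1.0, -0.003, 0.0], [-0.003, -1.0, -0.001], [0.0, 0.001, -1.0]]
ft_force: [-1.1, 0.3, 3.8]
finger_gap: 0.0294
gripper_force: 32.7
```

Call:
{"fn": "move_arm", "kwargs": {"increments": [{"x": 0.0132, "y": -0.0136, "z": 0, "yaw": 0}, {"x": 0.0222, "y": -0.0301, "z": 0, "yaw": 0}, {"x": 0.0265, "y": -0.0484, "z": 0, "yaw": 0}, {"x": 0.0258, "y": -0.0673, "z": 0, "yaw": 0}, {"x": 0.02, "y": -0.0852, "z": 0, "yaw": 0}, {"x": 0.0097, "y": -0.101, "z": 0, "yaw": 0}, {"x": -0.0044, "y": -0.1134, "z": 0, "yaw": 0}, {"x": -0.0214, "y": -0.1216, "z": 0, "yaw": 0}, {"x": -0.0399, "y": -0.125, "z": 0, "yaw": 0}, {"x": -0.0587, "y": -0.1234, "z": 0, "yaw": 0}]}}

```text
t: 13.35
tool_pos: [0.5804, 0.0193, 0.1264]
eef_rot: [[1.0, 0.001, 0.002], [0.001, -1.0, -0.003], [0.002, 0.003, -1.0]]
ft_force: [2.0, -7.0, 0.3]
finger_gap: 0.0293
gripper_force: 32.5
```

Call:
{"fn": "move_arm", "kwargs": {"increments": [{"x": -0.0176, "y": 0.0066, "z": 0, "yaw": 0}, {"x": -0.0329, "y": 0.0177, "z": 0, "yaw": 0}, {"x": -0.0446, "y": 0.0325, "z": 0, "yaw": 0}, {"x": -0.052, "y": 0.0498, "z": 0, "yaw": 0}, {"x": -0.0545, "y": 0.0685, "z": 0, "yaw": 0}, {"x": -0.0519, "y": 0.0872, "z": 0, "yaw": 0}, {"x": -0.0444, "y": 0.1044, "z": 0, "yaw": 0}, {"x": -0.0326, "y": 0.1191, "z": 0, "yaw": 0}, {"x": -0.0173, "y": 0.1301, "z": 0, "yaw": 0}, {"x": 0.0004, "y": 0.1366, "z": 0, "yaw": 0}]}}

```text
t: 14.18
tool_pos: [0.5805, -0.1171, 0.1264]
eef_rot: [[1.0, -0.002, -0.0], [-0.002, -1.0, 0.0], [-0.0, -0.0, -1.0]]
ft_force: [-0.8, 2.4, 4.0]
finger_gap: 0.0292
gripper_force: 32.7
```

Call:
{"fn": "move_arm", "kwargs": {"increments": [{"x": 0.0188, "y": 0.0016, "z": 0, "yaw": 0}, {"x": 0.0373, "y": -0.0019, "z": 0, "yaw": 0}, {"x": 0.0542, "y": -0.0102, "z": 0, "yaw": 0}, {"x": 0.0683, "y": -0.0227, "z": 0, "yaw": 0}, {"x": 0.0785, "y": -0.0386, "z": 0, "yaw": 0}, {"x": 0.0841, "y": -0.0566, "z": 0, "yaw": 0}, {"x": 0.0848, "y": -0.0754, "z": 0, "yaw": 0}, {"x": 0.0804, "y": -0.0937, "z": 0, "yaw": 0}, {"x": 0.0712, "y": -0.1102, "z": 0, "yaw": 0}, {"x": 0.058, "y": -0.1236, "z": 0, "yaw": 0}]}}

```text
t: 15.02
tool_pos: [0.6384, 0.0078, 0.1264]
eef_rot: [[1.0, 0.001, -0.001], [0.001, -1.0, -0.002], [-0.001, 0.002, -1.0]]
ft_force: [-2.6, -5.7, 5.3]
finger_gap: 0.0288
gripper_force: 32.8
```

```bash
python3 - <<'E'
from fit import *
from h import get_obs
L=load(); o=get_obs(); print(o['t'],o['tool_pos'],o['finger_gap'])
for i in range(5):
    gen(L,[3.24]*10); T,A=timeline(L); ts,P,W=sim(*L['fit'],T,A); print('#',P[-1]%360,T[-1],np.degrees(L['th'])%360)
save(L)
E
```

```text
15.0167 [0.63841518 0.00777098 0.12638951] 0.02876540645854932
[{"x": -0.0163, "y": -0.0095, "z": 0, "yaw": 0}, {"x": -0.0345, "y": -0.0142, "z": 0, "yaw": 0}, {"x": -0.0534, "y": -0.0139, "z": 0, "yaw": 0}, {"x": -0.0714, "y": -0.0086, "z": 0, "yaw": 0}, {"x": -0.0874, "y": 0.0013, "z": 0, "yaw": 0}, {"x": -0.1002, "y": 0.0152, "z": 0, "yaw": 0}, {"x": -0.1088, "y": 0.0319, "z": 0, "yaw": 0}, {"x": -0.1127, "y": 0.0504, "z": 0, "yaw": 0}, {"x": -0.1115, "y": 0.0692, "z": 0, "yaw": 0}, {"x": -0.1053, "y": 0.087, "z": 0, "yaw": 0}]
# 318.5002292700981 15.849966666666708 206.90722413072785
[{"x": 0.0107, "y": 0.0155, "z": 0, "yaw": 0}, {"x": 0.0252, "y": 0.0276, "z": 0, "yaw": 0}, {"x": 0.0423, "y": 0.0353, "z": 0, "yaw": 0}, {"x": 0.061, "y": 0.0383, "z": 0, "yaw": 0}, {"x": 0.0797, "y": 0.0361, "z": 0, "yaw": 0}, {"x": 0.0971, "y": 0.0291, "z": 0, "yaw": 0}, {"x": 0.1121, "y": 0.0176, "z": 0, "yaw": 0}, {"x": 0.1235, "y": 0.0026, "z": 0, "yaw": 0}, {"x": 0.1304, "y": -0.0149, "z": 0, "yaw": 0}, {"x": 0.1324, "y": -0.0337, "z": 0, "yaw": 0}]
# 58.50228915129992 16.68330000000003 1.605
[... 898 characters left out ...]
97, "z": 0, "yaw": 0}, {"x": 0.0943, "y": 0.0913, "z": 0, "yaw": 0}, {"x": 0.1101, "y": 0.0809, "z": 0, "yaw": 0}]
# 257.90834656437096 18.349966666666674 311.0030381867
[{"x": 0.0124, "y": -0.0141, "z": 0, "yaw": 0}, {"x": 0.0206, "y": -0.0311, "z": 0, "yaw": 0}, {"x": 0.024, "y": -0.0496, "z": 0, "yaw": 0}, {"x": 0.0223, "y": -0.0684, "z": 0, "yaw": 0}, {"x": 0.0156, "y": -0.0861, "z": 0, "yaw": 0}, {"x": 0.0045, "y": -0.1013, "z": 0, "yaw": 0}, {"x": -0.0102, "y": -0.113, "z": 0, "yaw": 0}, {"x": -0.0276, "y": -0.1203, "z": 0, "yaw": 0}, {"x": -0.0462, "y": -0.1228, "z": 0, "yaw": 0}, {"x": -0.0649, "y": -0.1202, "z": 0, "yaw": 0}]
# 357.3123223965929 19.183299999999996 105.70164287202397
```

Call:
{"fn": "move_arm", "kwargs": {"increments": [{"x": -0.0163, "y": -0.0095, "z": 0, "yaw": 0}, {"x": -0.0345, "y": -0.0142, "z": 0, "yaw": 0}, {"x": -0.0534, "y": -0.0139, "z": 0, "yaw": 0}, {"x": -0.0714, "y": -0.0086, "z": 0, "yaw": 0}, {"x": -0.0874, "y": 0.0013, "z": 0, "yaw": 0}, {"x": -0.1002, "y": 0.0152, "z": 0, "yaw": 0}, {"x": -0.1088, "y": 0.0319, "z": 0, "yaw": 0}, {"x": -0.1127, "y": 0.0504, "z": 0, "yaw": 0}, {"x": -0.1115, "y": 0.0692, "z": 0, "yaw": 0}, {"x": -0.1053, "y": 0.087, "z": 0, "yaw": 0}]}}

```text
t: 15.85
tool_pos: [0.5336, -0.0787, 0.1264]
eef_rot: [[1.0, 0.001, 0.002], [0.001, -1.0, 0.002], [0.002, -0.002, -1.0]]
ft_force: [3.1, 2.2, -2.0]
finger_gap: 0.0291
gripper_force: 32.3
```

Call:
{"fn": "move_arm", "kwargs": {"increments": [{"x": 0.0107, "y": 0.0155, "z": 0, "yaw": 0}, {"x": 0.0252, "y": 0.0276, "z": 0, "yaw": 0}, {"x": 0.0423, "y": 0.0353, "z": 0, "yaw": 0}, {"x": 0.061, "y": 0.0383, "z": 0, "yaw": 0}, {"x": 0.0797, "y": 0.0361, "z": 0, "yaw": 0}, {"x": 0.0971, "y": 0.0291, "z": 0, "yaw": 0}, {"x": 0.1121, "y": 0.0176, "z": 0, "yaw": 0}, {"x": 0.1235, "y": 0.0026, "z": 0, "yaw": 0}, {"x": 0.1304, "y": -0.0149, "z": 0, "yaw": 0}, {"x": 0.1324, "y": -0.0337, "z": 0, "yaw": 0}]}}

```text
t: 16.68
tool_pos: [0.6672, -0.0457, 0.1264]
eef_rot: [[1.0, -0.001, 0.001], [-0.001, -1.0, -0.0], [0.001, 0.0, -1.0]]
ft_force: [-2.5, -0.7, 4.1]
finger_gap: 0.0294
gripper_force: 32.7
```

Call:
{"fn": "move_arm", "kwargs": {"increments": [{"x": -0.003, "y": -0.0186, "z": 0, "yaw": 0}, {"x": -0.011, "y": -0.0357, "z": 0, "yaw": 0}, {"x": -0.0231, "y": -0.05, "z": 0, "yaw": 0}, {"x": -0.0387, "y": -0.0606, "z": 0, "yaw": 0}, {"x": -0.0566, "y": -0.0667, "z": 0, "yaw": 0}, {"x": -0.0754, "y": -0.0678, "z": 0, "yaw": 0}, {"x": -0.0938, "y": -0.0638, "z": 0, "yaw": 0}, {"x": -0.1105, "y": -0.0551, "z": 0, "yaw": 0}, {"x": -0.1242, "y": -0.0422, "z": 0, "yaw": 0}, {"x": -0.1341, "y": -0.0261, "z": 0, "yaw": 0}]}}

```text
t: 17.52
tool_pos: [0.533, -0.0202, 0.1265]
eef_rot: [[1.0, 0.001, 0.006], [0.001, -1.0, -0.001], [0.006, 0.001, -1.0]]
ft_force: [8.5, -2.5, -6.8]
finger_gap: 0.0294
gripper_force: 31.8
```

Call:
{"fn": "move_arm", "kwargs": {"increments": [{"x": -0.0051, "y": 0.0181, "z": 0, "yaw": 0}, {"x": -0.0053, "y": 0.0369, "z": 0, "yaw": 0}, {"x": -0.0004, "y": 0.0551, "z": 0, "yaw": 0}, {"x": 0.0091, "y": 0.0714, "z": 0, "yaw": 0}, {"x": 0.0227, "y": 0.0845, "z": 0, "yaw": 0}, {"x": 0.0392, "y": 0.0935, "z": 0, "yaw": 0}, {"x": 0.0575, "y": 0.0978, "z": 0, "yaw": 0}, {"x": 0.0764, "y": 0.097, "z": 0, "yaw": 0}, {"x": 0.0943, "y": 0.0913, "z": 0, "yaw": 0}, {"x": 0.1101, "y": 0.0809, "z": 0, "yaw": 0}]}}

```text
t: 18.35
tool_pos: [0.6427, -0.1022, 0.1264]
eef_rot: [[1.0, -0.003, 0.001], [-0.003, -1.0, -0.001], [0.001, 0.001, -1.0]]
ft_force: [-1.6, 0.1, 4.0]
finger_gap: 0.0293
gripper_force: 32.7
```

Call:
{"fn": "move_arm", "kwargs": {"increments": [{"x": 0.0124, "y": -0.0141, "z": 0, "yaw": 0}, {"x": 0.0206, "y": -0.0311, "z": 0, "yaw": 0}, {"x": 0.024, "y": -0.0496, "z": 0, "yaw": 0}, {"x": 0.0223, "y": -0.0684, "z": 0, "yaw": 0}, {"x": 0.0156, "y": -0.0861, "z": 0, "yaw": 0}, {"x": 0.0045, "y": -0.1013, "z": 0, "yaw": 0}, {"x": -0.0102, "y": -0.113, "z": 0, "yaw": 0}, {"x": -0.0276, "y": -0.1203, "z": 0, "yaw": 0}, {"x": -0.0462, "y": -0.1228, "z": 0, "yaw": 0}, {"x": -0.0649, "y": -0.1202, "z": 0, "yaw": 0}]}}

```text
t: 19.18
tool_pos: [0.5771, 0.0184, 0.1264]
eef_rot: [[1.0, 0.001, 0.003], [0.001, -1.0, -0.003], [0.003, 0.003, -1.0]]
ft_force: [2.3, -6.0, 0.3]
finger_gap: 0.0292
gripper_force: 32.5
```

```bash
python3 - <<'E'
from fit import *
import cv2
L=load(); s=snap(L); a=s['color'][170:350,240:440]; s=snap(L,'side');b=s['color'][170:330,230:450]; save(L)
a=cv2.resize(a,(390,360));b=cv2.resize(b,(400,360));cv2.imwrite('pics/m4v.png',np.hstack([a,b]))
E
```

```text
top t 19.1833 crank 105.9 cmd 105.70164287202397 r 0.0681 F [ 2.3 -6.   0.3] gap 0.029226587539988618
[(0.2, 6.0)]
side t 19.2333 crank 109.7 cmd 105.70164287202397 r 0.0679 F [-3.7 -3.6  4.5] gap 0.029380167781170367
[(4.8, 7.0), (9.0, 0.5), (42.0, 0.5), (132.0, 0.5), (135.8, 5.0), (259.8, 6.0), (268.0, 2.5), (271.2, 3.0)]
```

View pics/m4v.png

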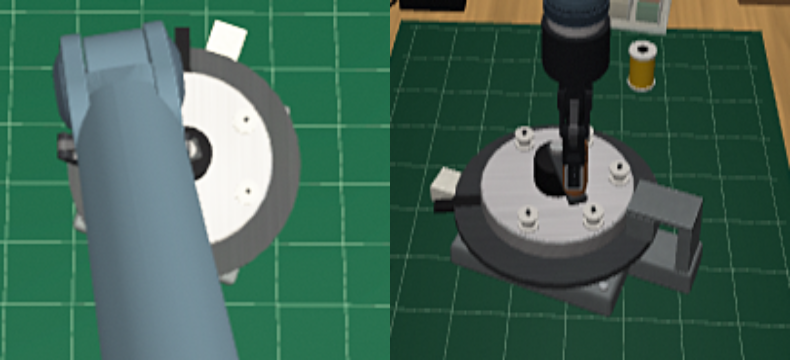

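Top crop: pointer at (182,45), 0.2° beside the white plate at (227,38), consistent with a mean of 19.98 rpm over 8.4 s. Now the stop.

```bash
python3 - <<'E'
from fit import *
from scipy.optimize import brentq
L=load(); L['meas'].append([19.1833,1800.2]); x,r=fit(L); print(x,r); L['fit']=list(x)
tgt=1800+336.5
def prof(v): return [3.0,2.8,2.6,2.4]+[v]*36+[v*.75,v*.5,v*.25]+[0]*17
def run(v):
    th=L['th']+np.cumsum(np.array(prof(v))/12); T,A=timeline(L,th); return th,sim(*x,T,A)
v=round(brentq(lambda v:run(v)[1][1][-1]-tgt,1.2,3.5),3); th,(ts,P,W)=run(v); print(v,P[-1]%360,W[-1],np.degrees(th[-1])%360, np.degrees(th[29])%360)
for k in (29,39): 
    t=19.2833+(k+1)/12; print('row',k+1,np.interp(t,ts,P)%360,np.interp(t,ts,W))
sp=prof(v)
for i in range(3): gen(L,sp[10*i:10*i+10])
L['v']=v; save(L)
E
```

```text
[0.05047571 0.04975863] [-1.04627336  0.22903173  0.44836647  0.16403652 -0.16523513]
2.454 336.44434786796455 0.0 236.65485357474836 101.9095041048572
row 30 231.15376331339166 1.4342791099458567
row 40 299.3786421505624 1.425174309771603
[{"x": -0.0161, "y": 0.0068, "z": 0, "yaw": 0}, {"x": -0.0292, "y": 0.0165, "z": 0, "yaw": 0}, {"x": -0.039, "y": 0.0281, "z": 0, "yaw": 0}, {"x": -0.0456, "y": 0.0403, "z": 0, "yaw": 0}, {"x": -0.0498, "y": 0.054, "z": 0, "yaw": 0}, {"x": -0.0511, "y": 0.0682, "z": 0, "yaw": 0}, {"x": -0.0494, "y": 0.0824, "z": 0, "yaw": 0}, {"x": -0.0449, "y": 0.096, "z": 0, "yaw": 0}, {"x": -0.0378, "y": 0.1084, "z": 0, "yaw": 0}, {"x": -0.0283, "y": 0.1191, "z": 0, "yaw": 0}]
[{"x": 0.0115, "y": 0.0085, "z": 0, "yaw": 0}, {"x": 0.0245, "y": 0.0145, "z": 0, "yaw": 0}, {"x": 0.0384, "y": 0.0177, "z": 0, "yaw": 0}, {"x": 0.0527, "y": 0.0181, "z": 0, "yaw": 0}, {"x": 0.0667, "y": 0.0155, "z": 0, "yaw": 0}, {"x": 0.08, "y": 0.0102, "z": 0, "yaw": 0}, {"x": 0.0918, "y": 0.0022, "z": 0, "yaw": 0}, {"x": 0.1019, "y": -0.0079, "z": 0, "yaw": 0}, {"x": 0.1096, "y": -0.02, "z": 0, "yaw": 0}, {"x": 0.1148, "y": -0.0333, "z": 0, "yaw": 0}]
[{"x": 0.0023, "y": -0.0141, "z": 0, "yaw": 0}, {"x": 0.0017, "y": -0.0284, "z": 0, "yaw": 0}, {"x": -0.0017, "y": -0.0422, "z": 0, "yaw": 0}, {"x": -0.0079, "y": -0.0551, "z": 0, "yaw": 0}, {"x": -0.0166, "y": -0.0664, "z": 0, "yaw": 0}, {"x": -0.0275, "y": -0.0758, "z": 0, "yaw": 0}, {"x": -0.0399, "y": -0.0827, "z": 0, "yaw": 0}, {"x": -0.0536, "y": -0.087, "z": 0, "yaw": 0}, {"x": -0.0678, "y": -0.0884, "z": 0, "yaw": 0}, {"x": -0.082, "y": -0.0869, "z": 0, "yaw": 0}]
```

Call:
{"fn": "move_arm", "kwargs": {"increments": [{"x": -0.0161, "y": 0.0068, "z": 0, "yaw": 0}, {"x": -0.0292, "y": 0.0165, "z": 0, "yaw": 0}, {"x": -0.039, "y": 0.0281, "z": 0, "yaw": 0}, {"x": -0.0456, "y": 0.0403, "z": 0, "yaw": 0}, {"x": -0.0498, "y": 0.054, "z": 0, "yaw": 0}, {"x": -0.0511, "y": 0.0682, "z": 0, "yaw": 0}, {"x": -0.0494, "y": 0.0824, "z": 0, "yaw": 0}, {"x": -0.0449, "y": 0.096, "z": 0, "yaw": 0}, {"x": -0.0378, "y": 0.1084, "z": 0, "yaw": 0}, {"x": -0.0283, "y": 0.1191, "z": 0, "yaw": 0}]}}

```text
t: 20.12
tool_pos: [0.5485, -0.0994, 0.1264]
eef_rot: [[1.0, -0.0, -0.001], [-0.0, -1.0, 0.001], [-0.001, -0.001, -1.0]]
ft_force: [-0.6, 1.4, 2.3]
finger_gap: 0.0291
gripper_force: 32.8
```

Call:
{"fn": "move_arm", "kwargs": {"increments": [{"x": 0.0115, "y": 0.0085, "z": 0, "yaw": 0}, {"x": 0.0245, "y": 0.0145, "z": 0, "yaw": 0}, {"x": 0.0384, "y": 0.0177, "z": 0, "yaw": 0}, {"x": 0.0527, "y": 0.0181, "z": 0, "yaw": 0}, {"x": 0.0667, "y": 0.0155, "z": 0, "yaw": 0}, {"x": 0.08, "y": 0.0102, "z": 0, "yaw": 0}, {"x": 0.0918, "y": 0.0022, "z": 0, "yaw": 0}, {"x": 0.1019, "y": -0.0079, "z": 0, "yaw": 0}, {"x": 0.1096, "y": -0.02, "z": 0, "yaw": 0}, {"x": 0.1148, "y": -0.0333, "z": 0, "yaw": 0}]}}

```text
t: 20.95
tool_pos: [0.6651, -0.0656, 0.1265]
eef_rot: [[1.0, -0.001, 0.002], [-0.001, -1.0, -0.001], [0.002, 0.001, -1.0]]
ft_force: [0.8, -1.5, 2.4]
finger_gap: 0.029
gripper_force: 32.7
```

Call:
{"fn": "move_arm", "kwargs": {"increments": [{"x": 0.0023, "y": -0.0141, "z": 0, "yaw": 0}, {"x": 0.0017, "y": -0.0284, "z": 0, "yaw": 0}, {"x": -0.0017, "y": -0.0422, "z": 0, "yaw": 0}, {"x": -0.0079, "y": -0.0551, "z": 0, "yaw": 0}, {"x": -0.0166, "y": -0.0664, "z": 0, "yaw": 0}, {"x": -0.0275, "y": -0.0758, "z": 0, "yaw": 0}, {"x": -0.0399, "y": -0.0827, "z": 0, "yaw": 0}, {"x": -0.0536, "y": -0.087, "z": 0, "yaw": 0}, {"x": -0.0678, "y": -0.0884, "z": 0, "yaw": 0}, {"x": -0.082, "y": -0.0869, "z": 0, "yaw": 0}]}}

```text
t: 21.78
tool_pos: [0.58, 0.0192, 0.1263]
eef_rot: [[1.0, -0.0, 0.001], [-0.0, -1.0, -0.004], [0.001, 0.004, -1.0]]
ft_force: [2.9, -6.2, 1.0]
finger_gap: 0.029
gripper_force: 32.8
```

```bash
python3 - <<'E'
from fit import *
L=load(); v=L['v']; sp=[v]*10+[v*.75,v*.5,v*.25]+[0]*7
sp=[v]*10+[v]*0+sp[10:]
# profile rows 31-40 all v, then ramp
for i in range(2): gen(L,sp[10*i:10*i+10])
T,A=timeline(L); ts,P,W=sim(*L['fit'],T,A,tend=T[-1]+1.5); print(P[-1]%360,T[-1],np.degrees(L['th'])%360)
save(L)
E
```

```text
[{"x": -0.0136, "y": 0.0044, "z": 0, "yaw": 0}, {"x": -0.0261, "y": 0.0114, "z": 0, "yaw": 0}, {"x": -0.0368, "y": 0.0208, "z": 0, "yaw": 0}, {"x": -0.0454, "y": 0.0322, "z": 0, "yaw": 0}, {"x": -0.0515, "y": 0.0451, "z": 0, "yaw": 0}, {"x": -0.0549, "y": 0.059, "z": 0, "yaw": 0}, {"x": -0.0554, "y": 0.0733, "z": 0, "yaw": 0}, {"x": -0.053, "y": 0.0874, "z": 0, "yaw": 0}, {"x": -0.0477, "y": 0.1007, "z": 0, "yaw": 0}, {"x": -0.0399, "y": 0.1126, "z": 0, "yaw": 0}]
[{"x": 0.0074, "y": 0.0078, "z": 0, "yaw": 0}, {"x": 0.0129, "y": 0.0123, "z": 0, "yaw": 0}, {"x": 0.0159, "y": 0.0144, "z": 0, "yaw": 0}, {"x": 0.0159, "y": 0.0144, "z": 0, "yaw": 0}, {"x": 0.0159, "y": 0.0144, "z": 0, "yaw": 0}, {"x": 0.0159, "y": 0.0144, "z": 0, "yaw": 0}, {"x": 0.0159, "y": 0.0144, "z": 0, "yaw": 0}, {"x": 0.0159, "y": 0.0144, "z": 0, "yaw": 0}, {"x": 0.0159, "y": 0.0144, "z": 0, "yaw": 0}, {"x": 0.0159, "y": 0.0144, "z": 0, "yaw": 0}]
336.4443478679668 23.449966666666604 236.65485357475472
```

Call:
{"fn": "move_arm", "kwargs": {"increments": [{"x": -0.0136, "y": 0.0044, "z": 0, "yaw": 0}, {"x": -0.0261, "y": 0.0114, "z": 0, "yaw": 0}, {"x": -0.0368, "y": 0.0208, "z": 0, "yaw": 0}, {"x": -0.0454, "y": 0.0322, "z": 0, "yaw": 0}, {"x": -0.0515, "y": 0.0451, "z": 0, "yaw": 0}, {"x": -0.0549, "y": 0.059, "z": 0, "yaw": 0}, {"x": -0.0554, "y": 0.0733, "z": 0, "yaw": 0}, {"x": -0.053, "y": 0.0874, "z": 0, "yaw": 0}, {"x": -0.0477, "y": 0.1007, "z": 0, "yaw": 0}, {"x": -0.0399, "y": 0.1126, "z": 0, "yaw": 0}]}}

```text
t: 22.62
tool_pos: [0.5404, -0.0902, 0.1264]
eef_rot: [[1.0, 0.001, -0.001], [0.001, -1.0, 0.002], [-0.001, -0.002, -1.0]]
ft_force: [-0.3, 1.6, 3.1]
finger_gap: 0.0291
gripper_force: 32.9
```

Call:
{"fn": "move_arm", "kwargs": {"increments": [{"x": 0.0074, "y": 0.0078, "z": 0, "yaw": 0}, {"x": 0.0129, "y": 0.0123, "z": 0, "yaw": 0}, {"x": 0.0159, "y": 0.0144, "z": 0, "yaw": 0}, {"x": 0.0159, "y": 0.0144, "z": 0, "yaw": 0}, {"x": 0.0159, "y": 0.0144, "z": 0, "yaw": 0}, {"x": 0.0159, "y": 0.0144, "z": 0, "yaw": 0}, {"x": 0.0159, "y": 0.0144, "z": 0, "yaw": 0}, {"x": 0.0159, "y": 0.0144, "z": 0, "yaw": 0}, {"x": 0.0159, "y": 0.0144, "z": 0, "yaw": 0}, {"x": 0.0159, "y": 0.0144, "z": 0, "yaw": 0}]}}

```text
t: 23.45
tool_pos: [0.5566, -0.106, 0.1264]
eef_rot: [[1.0, 0.0, -0.001], [0.0, -1.0, -0.001], [-0.001, 0.001, -1.0]]
ft_force: [-0.8, -2.6, 5.7]
finger_gap: 0.0294
gripper_force: 33.0
```

```bash
python3 - <<'E'
from fit import *
import cv2
L=load(); s=snap(L); a=s['color'][170:350,240:440]; s=snap(L,'side');b=s['color'][170:330,230:450]; save(L)
a=cv2.resize(a,(390,360));b=cv2.resize(b,(400,360));cv2.imwrite('pics/m5v.png',np.hstack([a,b]))
E
```

```text
top t 23.45 crank -123.7 cmd 236.65485357475472 r 0.0708 F [-0.8 -2.6  5.7] gap 0.029353046081224972
[(341.0, 4.5)]
side t 23.5 crank -123.7 cmd 236.65485357475472 r 0.0708 F [-2.2 -2.7  5.4] gap 0.028997771728521273
[(41.8, 2.0), (43.8, 1.0), (45.2, 1.0), (47.0, 0.5), (94.5, 0.5), (132.0, 1.5), (135.8, 5.0), (252.5, 2.5), (261.2, 2.0), (341.0, 7.5)]
```

View pics/m5v.png

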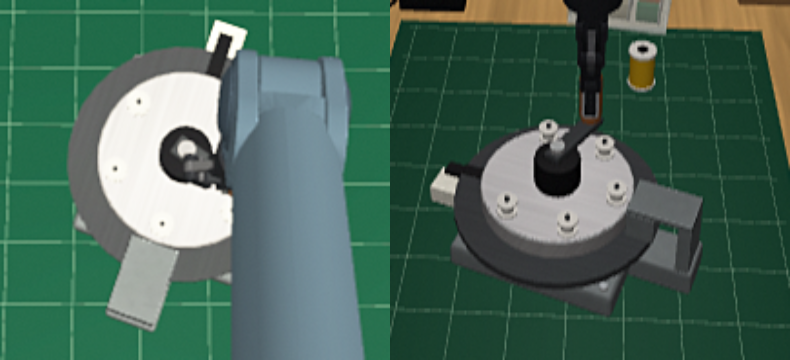

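Both cameras give the pointer at 341° (top crop (220,50), side crop (462,170)) over the white plate at 340.5°. Release.

Call:
{"fn": "move_arm", "kwargs": {"increments": [{"x": 0, "y": 0, "z": 0, "yaw": 0}, {"x": 0, "y": 0, "z": 0, "yaw": 0}, {"x": 0, "y": 0, "z": 0, "yaw": 0}, {"x": 0, "y": 0, "z": 0, "yaw": 0}, {"x": 0, "y": 0, "z": 0, "yaw": 0}, {"x": 0, "y": 0, "z": 0, "yaw": 0}, {"x": 0, "y": 0, "z": 0, "yaw": 0}, {"x": 0, "y": 0, "z": 0, "yaw": 0}, {"x": 0, "y": 0, "z": 0, "yaw": 0}, {"x": 0, "y": 0, "z": 0, "yaw": 0}], "jaw": 1}}

```text
t: 24.38
tool_pos: [0.5574, -0.1059, 0.1263]
eef_rot: [[1.0, -0.0, 0.0], [-0.0, -1.0, 0.0], [0.0, -0.0, -1.0]]
ft_force: [0.0, 0.3, -0.5]
finger_gap: 0.0856
gripper_force: 0.0
```

Call:
{"fn": "move_arm", "kwargs": {"increments": [{"x": 0, "y": 0, "z": -0.01, "yaw": 0}, {"x": 0, "y": 0, "z": -0.025, "yaw": 0}, {"x": 0, "y": 0, "z": -0.04, "yaw": 0}, {"x": 0, "y": 0, "z": -0.06, "yaw": 0}, {"x": 0, "y": 0, "z": -0.08, "yaw": 0}, {"x": 0, "y": 0, "z": -0.1, "yaw": 0}, {"x": 0, "y": 0, "z": -0.12, "yaw": 0}, {"x": 0, "y": 0, "z": -0.13, "yaw": 0}, {"x": 0, "y": 0, "z": -0.14, "yaw": 0}, {"x": 0, "y": 0, "z": -0.14, "yaw": 0}]}}

```text
t: 25.22
tool_pos: [0.5587, -0.106, 0.2689]
eef_rot: [[1.0, -0.0, 0.004], [-0.0, -1.0, -0.001], [0.004, 0.001, -1.0]]
ft_force: [0.2, -0.2, 0.1]
finger_gap: 0.0855
gripper_force: 0.0
```

Call:
{"fn": "move_arm", "kwargs": {"increments": [{"x": -0.02, "y": 0.02, "z": 0, "yaw": 0}, {"x": -0.04, "y": 0.05, "z": 0, "yaw": 0}, {"x": -0.06, "y": 0.08, "z": 0, "yaw": 0}, {"x": -0.08, "y": 0.11, "z": 0, "yaw": 0}, {"x": -0.09, "y": 0.13, "z": 0, "yaw": 0}, {"x": -0.1, "y": 0.15, "z": 0, "yaw": 0}, {"x": -0.1, "y": 0.16, "z": 0, "yaw": 0}, {"x": -0.1, "y": 0.16, "z": 0, "yaw": 0}, {"x": -0.1, "y": 0.16, "z": 0, "yaw": 0}, {"x": -0.1, "y": 0.16, "z": 0, "yaw": 0}]}}

```text
t: 26.05
tool_pos: [0.4584, -0.2636, 0.2657]
eef_rot: [[1.0, 0.003, -0.0], [0.003, -1.0, 0.001], [-0.0, -0.001, -1.0]]
ft_force: [0.4, -0.1, -0.1]
finger_gap: 0.0854
gripper_force: 0.0
```

```bash
python3 - <<'E'
from h import *
H=[.5958,-.0471]
for n in('top','side'):
    s=dict(snapshot(n)); print(n,[(float(a),float(b)) for a,b in dark(s,H)])
    if n=='top': cv2.imwrite('pics/end.png',cv2.resize(s['color'][100:360,100:520],(800,495)))
print(get_obs()['t'],get_obs()['tool_pos'])
E
```

```text
top [(341.8, 5.0)]
side [(43.5, 4.5), (46.8, 1.0), (94.8, 1.0), (98.8, 2.0), (134.8, 7.0), (252.5, 2.5), (261.2, 2.0), (341.2, 8.0)]
26.15 [ 0.45848026 -0.26363546  0.26597683]
```

View pics/end.png

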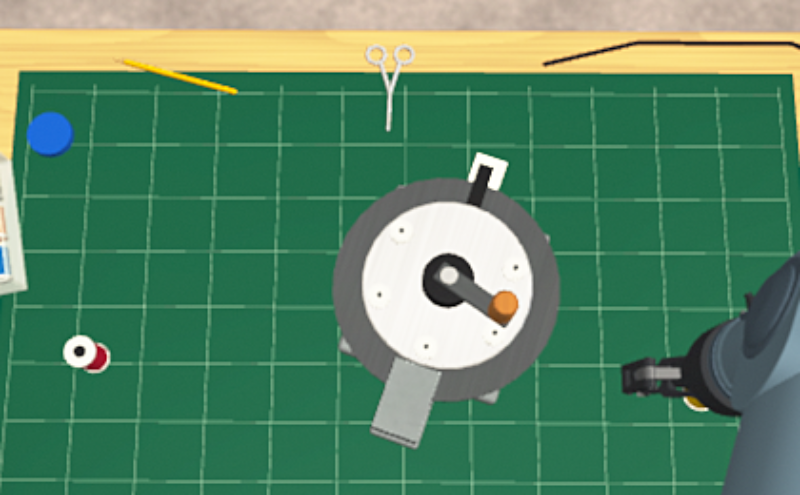

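The pointer sits centred on the white plate at (487,172), the crank is free, the red spool is where it was and the yellow spool shows under the hand, undisturbed.

```bash
python3 -c "
from workcell import job
print(job.hand_in())"
```

```text
the job is handed in; nothing more can be done
None
```

I ran the winder in at about 20 turns/min for roughly 8 s, estimated from camera readings and a fitted model. I then stopped it with the pointer about 1° from the mark plate's centre, let go of the crank, left the spools standing, and handed the job in at about 26 s.

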